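# Clip the storage box shut, corner by opposite corner

### The arm

A 6-joint arm with a two-finger parallel gripper is mounted at the origin on the work surface. World frame = base frame: x ahead of the robot, y to its left, z up, the work surface at z = 0. Lengths are in m, angles in rad, forces in N, time in s.
With the tool pointing down it reaches from about 0.35 to 0.975 m from the base axis. Payload 4.9 kg.
Tool frame: the origin (TCP) lies at the very end of the fingers, on their centre line; the grasp point (between the pads) lies 19 mm behind it (manip.hold_point_z is the distance from the TCP to the grasp point, in m); y points along the fingers, z is the direction in which the jaws open and shut, and the axes are right-handed (so a half turn about y gives the same grasp; the last joint's range is limited). The gripper opens to 85 mm and grips with 20 to 120 N. Pads are 22 mm wide; open, the fingers measure 114 mm over their backs; the gripper's body (76 mm by 85 mm) begins 54 mm behind the grasp point. The pads swing forward as they close: fully open they stand 13 mm farther back than shut.
Start: joints at [0.992, 0.053, 1.613, -0, 1.476, -0.119], TCP at [0.277, 0.56, 0.231] pointing down, gripper open.
Joint ranges: [-3.01, 3.01], [-1.01, 2.22], [0.06, 2.58], [-1.02, 4.17], [0.09, 2.62], [-3.14, 3.14]. Speed limits (rad/s): [2.57, 2.57, 3.14, 3.14, 3.14, 3.14].

### API

Orientations are given as a unit quaternion [w, x, y, z].
In Python, from plant import manip gives the robot as it stands.
- The arm moves only by the tool servo_tool, never from a script. Its argument "deltas" is one flat list of numbers, 6 for each row, row after row: the shift along the tool's x, y, z in units of 0.03 m (1.0 is 0.03 m), then the turn, a rotation vector about the tool's x, y, z in units of 0.1 rad (1.0 is 0.1 rad). In form: [x, y, z, rx, ry, rz, x, y, z, rx, ry, rz, ...]. A call has 1 to 12 rows; each row shifts and turns the commanded pose from where the row before left it, along the tool's axes as they then stand; what a row does not reach is not made up. A row lasts 1/8 s, in which the tool goes at most 62.5 mm and 10.7 degrees, less where a joint would pass 70% of its speed; a pose out of reach is approached as far as the arm can. A call with a number of a shift or a turn outside -1 to 1 is refused whole. A call with a gripper value outside its range is refused whole. "grip" is the gripper command: -1 is shut, 1 is fully open, values between are in proportion, set as the call begins (left out, the last holds). The fingers move at their own pace and stop on an object; the grip force is fixed at half the most. Time passes only in rows, so rows that do not move let the fingers close. It gives the time, the measured TCP pose, the force and the opening at its end, in the units of the state.
- manip.state(): the state, without advancing time (a new reading comes with each control period).
- manip.grab_frame(name): name is "side" or "top"; returns a dict with "image" (384x512x3 uint8, red, green, blue), "range_z" (384x512 float32, m along the optical axis (not along the pixel's ray), 0 where there is no reading), "fx", "fy", "cx", "cy" (pixels), "D" ([k1, k2, p1, p2, k3] as OpenCV has them; the pictures are not rectified), "world_to_cam" (4x4, takes a point from world to camera coordinates). Camera axes: x right, y down, z forward; pixel columns grow to the right and rows downward; lengths in m; the calibration is good to about 2 mm. A picture is of the moment at which its call begins.
- manip.job_done(): hands the job in, once; it reports no verdict.
The state is a dict: "time": time; "joint_pos": joint angles; "joint_vel": joint speeds; "joint_efforts": joint torques, N m; "tool_pos": TCP position; "tool_rot": TCP orientation; "contact_force": force on the tool from outside, world axes, zero at the start; "ft_torque": the same for the moment, N m; "gripper_width": opening from 0.0 (shut) to 1.0 (fully open).
Only numpy, scipy, OpenCV 4.12 (cv2) and the standard library are available. Lean on these libraries where they do the work, as an engineer would, in place of code of your own. Each camera call takes 0.05 s, during which the arm holds its last target. There are 200 camera calls.

### The job

Close this storage box for the shelf: fold its four lid clips outwards and press each down gently by its outer end until it snaps fully home over the rim. Begin at whichever corner you like, do the diagonally opposite corner second, then the remaining two, so that the lid seats evenly; don't press harder than a clip needs, and leave the jar, mug and carton where they stand.

Things in the scene. Friction and masses are not known exactly. Their poses are not given: they have to be found in the camera images.
- lid_centre (a point): Nominal centre of the white lid's top, 110 mm above the table; box frame: z up, 216 (x) by 168 (y) at the rim, fixed. Sides +y and -y carry two black clips each. The rim and lid ride high or low and a little askew: real heights at a clip lie up to 15 mm above or below the nominal ones given here, no reading shows it, and it differs by clip. The gasket under the lid gives 0.07 mm/N.
- clip_near_left (a joint): Hinge angle (rad) of the clip at the box's own corner x = -63, +y side. 0 = down flat, hooked over the rim; 1.57 = upright; more leans in over the lid (stop 1.95). Starts 1.15 to 1.75, stays where left. From about 0.17 down its tooth rides on the rim's sprung bead and resists; it passes the bead near 0.08, where the force falls and it drops home, below 0.05.
- nominal_near_left (a point): Nominal point (fixed to the box, not to the flap) where to press the clip of corner x = -63, +y side: top of the flap when down, 116.5 above the table, 87 from the box's middle line, 12 short of the outer end. The hinge lies 44 further in, 2.5 lower, along the box's x. Flap 30 wide, 56 long, 5 thick with a 21 mm hook. Pressed here it snaps at about 6 to 11 N; above 20 N it cracks.
- clip_near_right (a joint): Hinge angle (rad) of the clip at the box's own corner x = -63, -y side. 0 = down flat, hooked over the rim; 1.57 = upright; more leans in over the lid (stop 1.95). Starts 1.15 to 1.75, stays where left. From about 0.17 down its tooth rides on the rim's sprung bead and resists; it passes the bead near 0.08, where the force falls and it drops home, below 0.05.
- nominal_near_right (a point): Nominal point (fixed to the box, not to the flap) where to press the clip of corner x = -63, -y side: top of the flap when down, 116.5 above the table, 87 from the box's middle line, 12 short of the outer end. The hinge lies 44 further in, 2.5 lower, along the box's x. Flap 30 wide, 56 long, 5 thick with a 21 mm hook. Pressed here it snaps at about 6 to 11 N; above 20 N it cracks.
- clip_far_left (a joint): Hinge angle (rad) of the clip at the box's own corner x = +63, +y side. 0 = down flat, hooked over the rim; 1.57 = upright; more leans in over the lid (stop 1.95). Starts 1.15 to 1.75, stays where left. From about 0.17 down its tooth rides on the rim's sprung bead and resists; it passes the bead near 0.08, where the force falls and it drops home, below 0.05.
- nominal_far_left (a point): Nominal point (fixed to the box, not to the flap) where to press the clip of corner x = +63, +y side: top of the flap when down, 116.5 above the table, 87 from the box's middle line, 12 short of the outer end. The hinge lies 44 further in, 2.5 lower, along the box's x. Flap 30 wide, 56 long, 5 thick with a 21 mm hook. Pressed here it snaps at about 6 to 11 N; above 20 N it cracks.
- clip_far_right (a joint): Hinge angle (rad) of the clip at the box's own corner x = +63, -y side. 0 = down flat, hooked over the rim; 1.57 = upright; more leans in over the lid (stop 1.95). Starts 1.15 to 1.75, stays where left. From about 0.17 down its tooth rides on the rim's sprung bead and resists; it passes the bead near 0.08, where the force falls and it drops home, below 0.05.
- nominal_far_right (a point): Nominal point (fixed to the box, not to the flap) where to press the clip of corner x = +63, -y side: top of the flap when down, 116.5 above the table, 87 from the box's middle line, 12 short of the outer end. The hinge lies 44 further in, 2.5 lower, along the box's x. Flap 30 wide, 56 long, 5 thick with a 21 mm hook. Pressed here it snaps at about 6 to 11 N; above 20 N it cracks.
- jar: Glass jar with steel cap, 60 across, 85 high, loose, beside the box; leave it alone. Origin at the centre of its underside.
- mug: White mug, 74 across, 80 high, loose, beyond the box; leave it alone. Origin at the centre of its underside.
- carton: Small cardboard carton 90 x 60 x 55, loose, beside the box; leave it alone. Origin at the centre of its underside.

How it is judged:
On the way, in this order (a step that is already met when the one before it is completed fails the run):
1. one clip, at any corner, is snapped home (hinge angle below 0.05) (value of joint any of clip_near_left, clip_near_right, clip_far_left, clip_far_right below 0.05 rad), for 0.2 s.
2. the diagonally opposite clip is home too, the other two not yet (((value of joint each of clip_near_left, clip_far_right below 0.05 rad and not (value of joint clip_near_right below 0.05 rad) and not (value of joint clip_far_left below 0.05 rad)) or (value of joint each of clip_near_right, clip_far_left below 0.05 rad and not (value of joint clip_near_left below 0.05 rad) and not (value of joint clip_far_right below 0.05 rad)))), for 0.2 s.
3. a third clip is home ((value of joint each of clip_near_right, clip_far_left, clip_far_right below 0.05 rad or value of joint each of clip_near_left, clip_far_left, clip_far_right below 0.05 rad or value of joint each of clip_near_left, clip_near_right, clip_far_right below 0.05 rad or value of joint each of clip_near_left, clip_near_right, clip_far_left below 0.05 rad)), for 0.2 s.
4. all four clips are home (value of joint each of clip_near_left, clip_near_right, clip_far_left, clip_far_right below 0.05 rad), for 0.2 s.
At the end, for the whole second after the job is handed in: All four clips are snapped home (hinge angles below 0.05 rad, tooth under the bead) and stay so, and the jar, mug and carton stand within 20 mm of where they started (all of step 4 and distance of each of jar, mug, carton from where it was at the start of the episode below 0.02 m); the robot touches nothing.
It fails at once if the robot bears on the box, its lid or a clip with more than 20 N (contact force between any of the fingers, the arm and box above 20 N).
It fails at once if the jar, mug or carton is pushed more than 20 mm or tipped (distance of any of jar, mug, carton from where it was at the start of the episode above 0.02 m or angle between any of jar, mug, carton's own z axis and vertical above 0.3 rad).
It also fails if it takes over 72 s, if anything falls off the work surface, if the arm or the gripper's body presses on something with over 40 N, if the wrist force passes 120 N, or if a joint passes its speed limit or range.

## Working session

There is one attempt and no reset: what is moved stays moved. The work goes in short steps, Python scripts to look and compute and a tool call to move; the robot and the scene stay as the last step left them, time stands still between calls to the robot, and variables do not carry over. Pictures are saved under pics/ and viewed, about 8 in all and at most 12, crops included, and the job is handed in when it is done.

Besides the shell and the picture viewer there is one more tool, called after "Emit:" by a JSON object that holds its "method" and its "body". servo_tool: Moves the arm, as the interface text tells. Its arguments: {"type":"object","properties":{"deltas":{"type":"array"},"grip":{"type":"number"}},"required":["deltas"]}

```bash
mkdir -p pics; ls; cat > h.py <<'E'
import numpy as np, cv2
from plant import manip
def cloud(f):
    h,w=f["range_z"].shape
    u,v=np.meshgrid(np.arange(w),np.arange(h))
    K=np.array([[f["fx"],0,f["cx"]],[0,f["fy"],f["cy"]],[0,0,1.]])
    n=cv2.undistortPoints(np.stack([u,v],-1).reshape(-1,1,2).astype(np.float64),K,np.array(f["D"],float)).reshape(h,w,2)
    z=f["range_z"].astype(float)
    P=np.dstack([n[...,0]*z,n[...,1]*z,z])
    T=np.linalg.inv(np.array(f["world_to_cam"]))
    W=P@T[:3,:3].T+T[:3,3]
    W[z<=0]=np.nan
    return W
E
python3 - <<'E'
from h import *
fs={n:manip.grab_frame(n) for n in("top","side")}
for n,f in fs.items():
    np.savez(n+"0.npz",im=f["image"],W=cloud(f))
    print(n,np.linalg.inv(f["world_to_cam"]).round(3)[:3].tolist())
im=np.vstack([fs[n]["image"] for n in fs])[:,:,::-1]
cv2.imwrite("pics/a.png",cv2.resize(im,(400,600),interpolation=cv2.INTER_AREA) if 0 else np.hstack([cv2.resize(fs[n]["image"][:,:,::-1],(400,300),interpolation=cv2.INTER_AREA) for n in fs]))
cv2.imwrite("pics/top.png",fs["top"]["image"][:,:,::-1])
s=manip.state();print(s)
W=cloud(fs["top"]);
for zc in (0.09,0.13): print(zc,np.nanmin(W[W[...,2]>zc],0),np.nanmax(W[W[...,2]>zc],0))
E
```

```text
pics
top [[-0.0, -0.993, 0.114, 0.539], [-1.0, -0.0, -0.006, 0.032], [0.006, -0.114, -0.993, 1.06]]
side [[-0.998, -0.023, 0.066, 0.58], [-0.069, 0.508, -0.859, 0.79], [-0.014, -0.861, -0.508, 0.551]]
{'time': 0.1, 'joint_pos': array([ 9.91977162e-01,  5.32837066e-02,  1.61416097e+00, -1.73699300e-05,
        1.47600802e+00, -1.19036373e-01]), 'joint_vel': array([ 0.00039282, -0.00108151, -0.00337175, -0.00057177,  0.00130373,
       -0.00153661]), 'joint_efforts': array([ 3.11150379e-04, -3.94908321e+01, -3.71361136e+01, -1.08524875e-04,
        3.98825010e-03,  1.42898583e-05]), 'tool_pos': array([0.27705735, 0.55960214, 0.23018783]), 'tool_rot': array([-0.68788336,  0.68912354, -0.16134813,  0.16090995]), 'contact_force': array([-0.14962895,  0.80270232,  0.29002337]), 'ft_torque': array([ 0.00533602, -0.01819247, -0.01881813]), 'gripper_width': 1.001579503895999}
0.09 [ 0.24692418 -0.09427139  0.09842481] [0.69902463 0.525405   0.31211003]
0.13 [ 0.24692418 -0.06780173  0.13055559] [0.66006212 0.525405   0.31211003]
```

View pics/top.png

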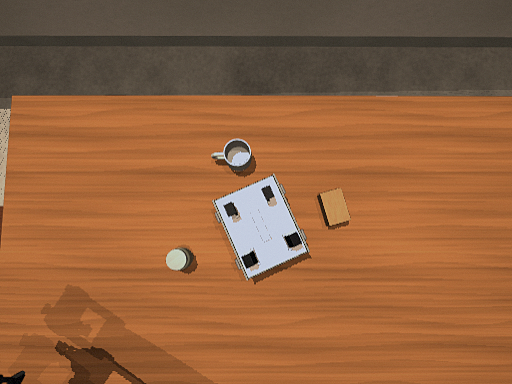

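View pics/a.png

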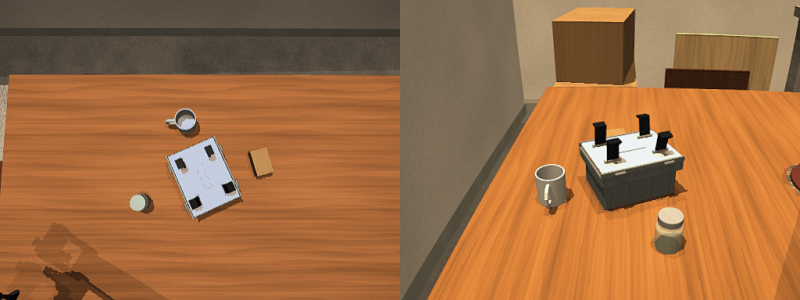

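The top view shows the box at about (260,228) px, long side running up and slightly left. Its four black flaps stand near upright at (232,209), (268,193), (249,260) and (292,241). The mug is at (237,153), the jar at (178,259) and the carton at (334,207). Next I'll fit the lid frame and the flaps.

```bash
python3 - <<'E'
import numpy as np,cv2
d={n:np.load(n+"0.npz") for n in("top","side")}
W=d["top"]["W"];im=d["top"]["im"].astype(int)
m=(W[...,2]>.085)&(W[...,2]<.135)&(W[...,0]>.42)&(W[...,0]<.75)&(abs(W[...,1]-.03)<.16)
n,lab,st,_=cv2.connectedComponentsWithStats(m.astype(np.uint8)); i=1+st[1:,4].argmax()
P=W[lab==i]; r=cv2.minAreaRect((P[:,:2]*1000).astype(np.float32)); print("rim rect",r)
wm=(lab==i)&(im.min(-1)>150); Q=W[wm]; r2=cv2.minAreaRect((Q[:,:2]*1000).astype(np.float32)); print("white",r2)
c=np.array(r[0])/1000; a=np.deg2rad(r[2]); 
if r[1][0]<r[1][1]: a+=np.pi/2
a=(a+np.pi/2)%np.pi-np.pi/2
print("c",c,"yaw",a)
R=np.array([[np.cos(a),np.sin(a)],[-np.sin(a),np.cos(a)]])
A=np.c_[(Q[:,:2]-c)@R.T,np.ones(len(Q))]; print("plane",np.linalg.lstsq(A,Q[:,2],rcond=None)[0])
for n in d:
    W=d[n]["W"];b=np.dstack([(W[...,:2]-c)@R.T,W[...,2:]])
    for sx in(-1,1):
        for sy in(1,-1):
            k=(abs(b[...,0]-sx*63)<1e9)&(abs(b[...,0]-sx*.063)<.025)&(b[...,1]*sy>0)&(b[...,1]*sy<.1)&(b[...,2]>.128)
            q=b[k]
            if len(q)>5:
                A=np.c_[q[:,2]-.114,np.ones(len(q))]
                hi=q[q[:,2]>q[:,2].max()-.008]
                print(n,sx,sy,len(q),"min",q.min(0).round(3),"max",q.max(0).round(3),"top",hi.mean(0).round(3))
    for nm,(x0,x1,y0,y1) in dict(jar=(.38,.55,.14,.3),mug=(.68,.85,0,.13),carton=(.53,.7,-.2,-.1)).items():
        k=(W[...,0]>x0)&(W[...,0]<x1)&(W[...,1]>y0)&(W[...,1]<y1)&(W[...,2]>.03)&(W[...,2]<.12)
        q=W[k];
        if len(q): print(n,nm,q.min(0).round(3),q.max(0).round(3))
E
```

```text
rim rect ((567.3840942382812, 26.957809448242188), (216.2086639404297, 186.62542724609375), 24.07487678527832)
white ((568.5798950195312, 27.378280639648438), (212.22581481933594, 180.09339904785156), 24.010400772094727)
c [0.56738409 0.02695781] yaw 0.42018586691505466
plane [-0.00349553  0.0301153   0.11591121]
top -1 1 184 min [-0.083  0.039  0.128] max [-0.044  0.072  0.18 ] top [-0.063  0.06   0.175]
top -1 -1 171 min [-0.078 -0.071  0.13 ] max [-0.048 -0.043  0.177] top [-0.063 -0.06   0.173]
top 1 1 125 min [0.048 0.04  0.13 ] max [0.078 0.061 0.181] top [0.063 0.05  0.178]
top 1 -1 120 min [ 0.048 -0.057  0.131] max [ 0.078 -0.036  0.179] top [ 0.063 -0.046  0.176]
top jar [0.455 0.212 0.03 ] [0.512 0.266 0.089]
top mug [0.68  0.002 0.03 ] [0.798 0.128 0.117]
top carton [ 0.57 -0.2   0.03] [ 0.671 -0.131  0.062]
side -1 1 337 min [-0.079  0.041  0.128] max [-0.046  0.072  0.177] top [-0.061  0.062  0.173]
side -1 -1 312 min [-0.078 -0.07   0.128] max [-0.048 -0.04   0.173] top [-0.061 -0.055  0.17 ]
side 1 1 413 min [0.047 0.038 0.128] max [0.078 0.064 0.179] top [0.063 0.053 0.176]
side 1 -1 384 min [ 0.047 -0.059  0.128] max [ 0.078 -0.035  0.176] top [ 0.063 -0.044  0.173]
side jar [0.455 0.214 0.03 ] [0.513 0.273 0.087]
side mug [0.68 0.   0.03] [0.799 0.129 0.115]
side carton [ 0.577 -0.2    0.052] [ 0.638 -0.148  0.058]
```

```bash
cat >> h.py <<'E'
from scipy.spatial.transform import Rotation as Ro
C=np.array([.568,.027]); A=.42
B=np.array([[np.cos(A),-np.sin(A),0],[np.sin(A),np.cos(A),0],[0,0,1]])
def rot(s): q=s["tool_rot"]; return Ro.from_quat([q[1],q[2],q[3],q[0]])
def bx(s): return B.T@(s["tool_pos"]-np.r_[C,0])
def show():
    s=manip.state(); np.set_printoptions(suppress=True,precision=4)
    print("t",s["time"],"box",bx(s)*1000,"F",s["contact_force"],"w",s["gripper_width"]); print("tool axes in box\n",B.T@rot(s).as_matrix())
    return s
E
python3 - <<'E'
from h import *
s=show()
T=B.T@rot(s).as_matrix()
for k in range(4):
    z=np.array([np.cos(k*np.pi/2),np.sin(k*np.pi/2),0]);y=np.array([0,0,-1.]);x=np.cross(y,z)
    G=np.c_[x,y,z]; print(k,Ro.from_matrix(T.T@G).as_rotvec()/.1)
d={n:np.load(n+"0.npz") for n in("top","side")}
for n in d:
    W=d[n]["W"];im=d[n]["im"];b=np.dstack([(W[...,:2]-C)@B[:2,:2],W[...,2:]])
    for sx in(-1,1):
        for sy in(1,-1):
            k=(abs(b[...,0]-sx*.063)<.04)&(b[...,1]*sy>-.01)&(b[...,1]*sy<.03)&(abs(b[...,2]-.11)<.02)
            r=(abs(b[...,0]-sx*.03)<.015)&(abs(b[...,1]*sy-.07)<.008)&(abs(b[...,2]-.11)<.02)
            print(n,sx,sy,np.median(b[k][:,2]).round(4),np.median(b[r][:,2]).round(4))
E
```

```text
t 0.1 box [-48.4824 604.948  230.1878] F [-0.1496  0.8027  0.29  ] w 1.001579503895999
tool axes in box
 [[ 0.6373 -0.0016  0.7706]
 [-0.7706 -0.001   0.6373]
 [-0.0002 -1.     -0.0018]]
0 [0.0185 6.9101 0.0044]
1 [ 0.0164 -8.7978 -0.01  ]
2 [  0.0057 -24.5058  -0.0236]
3 [ 0.0121 22.6181  0.0198]
top -1 1 0.1164 0.1177
top -1 -1 0.1157 0.1136
top 1 1 0.1164 0.1183
top 1 -1 0.1158 0.1136
side -1 1 0.1158 0.1171
side -1 -1 0.115 0.1131
side 1 1 0.115 0.1169
side 1 -1 0.1144 0.1125
```

Emit:
{"method": "servo_tool", "body": {"deltas": [1,0,0,0,1,0,1,0,0,0,1,0,1,0,0,0,1,0,1,0,0,0,1,0,1,0,0,0,1,0,1,0,0,0,1,0,1,0,0,0,0.91,0,1,0,0,0,0,0,1,0,0,0,0,0,1,0,0,0,0,0,1,0,0,0,0,0,0,0,0,0,0,0], "grip": -1}}

```text
time: 1.6
tool_pos: [0.4759, 0.3073, 0.2308]
tool_rot: [-0.592, 0.593, -0.386, 0.385]
contact_force: [-0.0, -0.1, -0.8]
gripper_width: -0.005
```

```bash
python3 -c "from h import *; show()"
```

```text
t 1.6 box [ 30.1733 293.5127 230.7598] F [-0.0428 -0.1439 -0.752 ] w -0.00454190561948245
tool axes in box
 [[-0.0028 -0.0009  1.    ]
 [-1.     -0.0001 -0.0028]
 [ 0.0001 -1.     -0.0009]]
```

Emit:
{"method": "servo_tool", "body": {"deltas": [0.95,0,-0.31,0,0,0,0.95,0,-0.31,0,0,0,0.95,0,-0.31,0,0,0,0.95,0,-0.31,0,0,0,0.95,0,-0.31,0,0,0,0.95,0,-0.31,0,0,0,0.95,0,-0.31,0,0,0,0.95,0,-0.31,0,0,0,0.95,0,-0.31,0,0,0,0.57,0,-0.31,0,0,0,0,0,0,0,0,0,0,0,0,0,0,0]}}

```text
time: 3.1
tool_pos: [0.5021, 0.022, 0.2311]
tool_rot: [0.594, -0.593, 0.385, -0.384]
contact_force: [-0.3, -0.0, 0.3]
gripper_width: -0.001
```

Emit:
{"method": "servo_tool", "body": {"deltas": [0,0.9,0,0,0,0,0,0.9,0,0,0,0,0,0.7,0,0,0,0,0,0,0,0,0,0,0,0,0,0,0,0]}}

```text
time: 3.72
tool_pos: [0.5027, 0.0216, 0.1573]
tool_rot: [0.594, -0.593, 0.384, -0.385]
contact_force: [0.4, 0.2, 0.0]
gripper_width: -0.001
```

```bash
python3 -c "from h import *; show()"
```

```text
t 3.725 box [-61.8278  21.6661 157.2988] F [0.3832 0.173  0.0258] w -0.000680732949387899
tool axes in box
 [[ 0.0009  0.0012  1.    ]
 [-1.     -0.0005  0.0009]
 [ 0.0005 -1.      0.0012]]
```

Emit:
{"method": "servo_tool", "body": {"deltas": [-0.3,0,0,0,0,0,-0.3,0,0,0,0,0,-0.25,0,0,0,0,0,-0.25,0,0,0,0,0,-0.25,0,0,0,0,0,-0.06,0.16,0,0,0,0,-0.06,0.16,0,0,0,0,-0.06,0.16,0,0,0,0,-0.06,0.16,0,0,0,0,0,0,0,0,0,0,0,0,0,0,0,0]}}

```text
time: 5.1
tool_pos: [0.4827, 0.0645, 0.1371]
tool_rot: [-0.593, 0.593, -0.385, 0.385]
contact_force: [-0.1, 0.4, 0.2]
gripper_width: 0.001
```

```bash
cat > look.py <<'E'
from h import *
import sys
s=show(); sx,sy=int(sys.argv[1]),int(sys.argv[2])
for n in("top","side"):
    f=manip.grab_frame(n); b=cloud(f); b=np.dstack([(b[...,:2]-C)@B[:2,:2],b[...,2:]])
    k=(abs(b[...,0]-sx*.063)<.014)&(b[...,1]*sy>.04)&(b[...,1]*sy<.125)&(b[...,2]>.09)&(f["image"].max(-1)<70)&(b[...,2]<.19)
    q=b[k]*1000
    print(n,len(q))
    for y in range(40,125,6):
        j=(q[:,1]*sy>=y)&(q[:,1]*sy<y+6)
        if j.any(): print((y,j.sum(),np.median(q[j,2]).round(1),q[j,2].max().round(1)),end=' ')
    print()
    if len(sys.argv)>3:
        im=f["image"]; r,c=np.where((abs(b[...,0])<.12)&(abs(b[...,1])<.12)&(b[...,2]>.09)); 
        cr=im[max(r.min()-10,0):r.max()+10,max(c.min()-10,0):c.max()+10,::-1]; cv2.imwrite(f"pics/{sys.argv[3]}_{n}.png",cv2.resize(cr,None,fx=4 if n=="top" else 3,fy=4 if n=="top" else 3)[:600,:800])
E
python3 look.py -1 1 b
```

```text
t 5.1 box [-62.603   69.0237 137.0583] F [-0.0696  0.3824  0.1526] w 0.0010762547977965094
tool axes in box
 [[-0.0001 -0.0001  1.    ]
 [-1.      0.     -0.0001]
 [-0.     -1.     -0.0001]]
top 0

side 563
(46, np.int64(1), np.float64(127.0), np.float64(127.0)) (52, np.int64(3), np.float64(129.2), np.float64(129.7)) (58, np.int64(17), np.float64(166.5), np.float64(189.1)) (64, np.int64(18), np.float64(149.8), np.float64(188.6)) (70, np.int64(93), np.float64(158.8), np.float64(187.9)) (76, np.int64(142), np.float64(175.6), np.float64(189.8)) (82, np.int64(87), np.float64(99.2), np.float64(189.8)) (88, np.int64(52), np.float64(114.4), np.float64(142.1)) (94, np.int64(123), np.float64(133.4), np.float64(143.3)) (100, np.int64(27), np.float64(125.0), np.float64(132.9))
```

View pics/b_side.png

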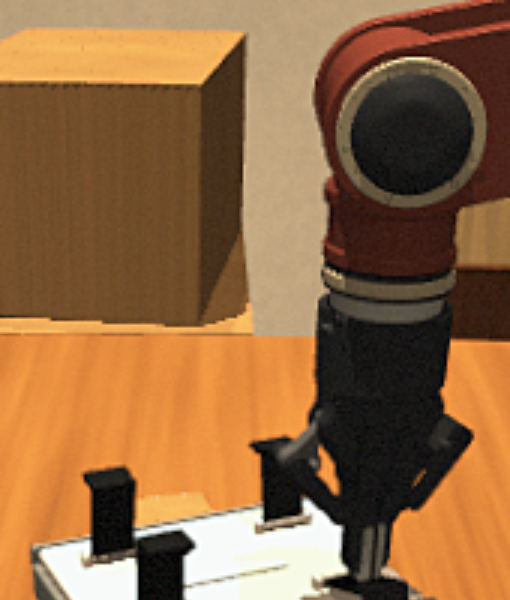

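The side crop shows the near-left flap folded out under the fingertips, with the other three still upright. By depth its hinge is at about 122 mm, 8 mm high.

Emit:
{"method": "servo_tool", "body": {"deltas": [-0.12,0,0,0,0,0,-0.11,0,0,0,0,0,0,0.05,0,0,0,0,0,0.05,0,0,0,0,0,0,0,0,0,0]}}

```text
time: 5.82
tool_pos: [0.4798, 0.0709, 0.1339]
tool_rot: [-0.593, 0.593, -0.385, 0.385]
contact_force: [0.4, 0.3, 0.7]
gripper_width: 0.003
```

Emit:
{"method": "servo_tool", "body": {"deltas": [0,0.03,0,0,0,0,0,0.03,0,0,0,0,0,0,0,0,0,0]}}

```text
time: 6.2
tool_pos: [0.4799, 0.0708, 0.1322]
tool_rot: [-0.593, 0.593, -0.385, 0.385]
contact_force: [0.4, -0.5, 0.3]
gripper_width: 0.003
```

Emit:
{"method": "servo_tool", "body": {"deltas": [0,0.03,0,0,0,0,0,0.03,0,0,0,0,0,0,0,0,0,0]}}

```text
time: 6.58
tool_pos: [0.4799, 0.0709, 0.1306]
tool_rot: [0.593, -0.593, 0.385, -0.385]
contact_force: [0.4, 0.5, 1.5]
gripper_width: -0.003
```

Emit:
{"method": "servo_tool", "body": {"deltas": [0,0.03,0,0,0,0,0,0,0,0,0,0]}}

```text
time: 6.82
tool_pos: [0.48, 0.071, 0.1301]
tool_rot: [0.593, -0.593, 0.385, -0.385]
contact_force: [-1.5, 1.4, 4.3]
gripper_width: 0.001
```

Emit:
{"method": "servo_tool", "body": {"deltas": [0,0.03,0,0,0,0,0,0,0,0,0,0]}}

```text
time: 7.08
tool_pos: [0.48, 0.0711, 0.1295]
tool_rot: [0.594, -0.593, 0.385, -0.385]
contact_force: [-3.1, 1.2, 5.6]
gripper_width: 0.002
```

Emit:
{"method": "servo_tool", "body": {"deltas": [0,0.025,0,0,0,0,0,0,0,0,0,0]}}

```text
time: 7.32
tool_pos: [0.4801, 0.0712, 0.1292]
tool_rot: [0.594, -0.593, 0.385, -0.385]
contact_force: [-4.9, 1.6, 7.5]
gripper_width: 0.001
```

Emit:
{"method": "servo_tool", "body": {"deltas": [0,0.02,0,0,0,0,0,0,0,0,0,0]}}

```text
time: 7.58
tool_pos: [0.4802, 0.0713, 0.1287]
tool_rot: [0.594, -0.593, 0.385, -0.385]
contact_force: [-3.6, 1.8, 8.3]
gripper_width: 0.001
```

Emit:
{"method": "servo_tool", "body": {"deltas": [0,0.02,0,0,0,0,0,0,0,0,0,0]}}

```text
time: 7.82
tool_pos: [0.4803, 0.0714, 0.1281]
tool_rot: [0.594, -0.593, 0.385, -0.385]
contact_force: [-3.8, 1.9, 8.0]
gripper_width: -0.0
```

Emit:
{"method": "servo_tool", "body": {"deltas": [0,0.02,0,0,0,0,0,0,0,0,0,0]}}

```text
time: 8.07
tool_pos: [0.4803, 0.0714, 0.1275]
tool_rot: [0.594, -0.593, 0.385, -0.385]
contact_force: [-3.6, 2.6, 8.7]
gripper_width: 0.002
```

Emit:
{"method": "servo_tool", "body": {"deltas": [0,0.02,0,0,0,0,0,0,0,0,0,0]}}

```text
time: 8.32
tool_pos: [0.4804, 0.0715, 0.1268]
tool_rot: [0.594, -0.593, 0.385, -0.385]
contact_force: [-2.3, 2.9, 7.3]
gripper_width: 0.006
```

Emit:
{"method": "servo_tool", "body": {"deltas": [0,0.02,0,0,0,0,0,0,0,0,0,0]}}

```text
time: 8.57
tool_pos: [0.4804, 0.0713, 0.1257]
tool_rot: [0.594, -0.593, 0.385, -0.385]
contact_force: [-0.9, 2.7, 3.9]
gripper_width: -0.002
```

Emit:
{"method": "servo_tool", "body": {"deltas": [0,0.02,0,0,0,0,0,0,0,0,0,0]}}

```text
time: 8.82
tool_pos: [0.48, 0.0707, 0.1242]
tool_rot: [-0.593, 0.593, -0.385, 0.385]
contact_force: [1.7, 0.8, 2.3]
gripper_width: 0.002
```

Emit:
{"method": "servo_tool", "body": {"deltas": [0,0.02,0,0,0,0,0,0,0,0,0,0]}}

```text
time: 9.07
tool_pos: [0.4795, 0.0705, 0.1231]
tool_rot: [-0.593, 0.594, -0.385, 0.385]
contact_force: [0.1, -0.4, -0.0]
gripper_width: -0.008
```

Emit:
{"method": "servo_tool", "body": {"deltas": [0,0.02,0,0,0,0,0,0,0,0,0,0]}}

```text
time: 9.32
tool_pos: [0.4796, 0.0706, 0.1229]
tool_rot: [-0.593, 0.594, -0.385, 0.385]
contact_force: [-0.2, -0.8, 0.6]
gripper_width: 0.003
```

Emit:
{"method": "servo_tool", "body": {"deltas": [0,0.01,0,0,0,0,0,0,0,0,0,0]}}

```text
time: 9.57
tool_pos: [0.4797, 0.0708, 0.1228]
tool_rot: [-0.593, 0.593, -0.385, 0.385]
contact_force: [0.1, -1.1, 0.5]
gripper_width: -0.005
```

Emit:
{"method": "servo_tool", "body": {"deltas": [0,-0.5,0,0,0,0,0,-1,0,0,0,0,0,-1,0,0,0,0,0.3,-0.7,0.3,0,0,0,0.8,0,0.9,0,0,0,0.8,0,1,0,0,0,0.7,0,1,0,0,0,0.6,0,1,0,0,0,0,0,0,0,0,0,0,0,0,0,0,0]}}

```text
time: 10.82
tool_pos: [0.6337, 0.0348, 0.2192]
tool_rot: [0.593, -0.593, 0.385, -0.385]
contact_force: [-0.4, 0.1, 0.3]
gripper_width: 0.002
```

```bash
python3 look.py -1 1 c
```

```text
t 10.825 box [ 63.1497 -19.697  219.2266] F [-0.4488  0.0664  0.2633] w 0.0015455340551276215
tool axes in box
 [[ 0.0001 -0.0001  1.    ]
 [-1.      0.0003  0.0001]
 [-0.0003 -1.     -0.0001]]
top 0

side 361
(46, np.int64(15), np.float64(122.6), np.float64(124.5)) (52, np.int64(20), np.float64(123.2), np.float64(124.3)) (58, np.int64(24), np.float64(123.2), np.float64(124.3)) (64, np.int64(24), np.float64(123.6), np.float64(125.4)) (70, np.int64(21), np.float64(123.3), np.float64(125.8)) (76, np.int64(23), np.float64(123.7), np.float64(124.7)) (82, np.int64(53), np.float64(107.9), np.float64(125.6)) (88, np.int64(27), np.float64(124.1), np.float64(126.1)) (94, np.int64(143), np.float64(114.6), np.float64(125.4)) (100, np.int64(11), np.float64(117.8), np.float64(121.8))
```

View pics/c_side.png

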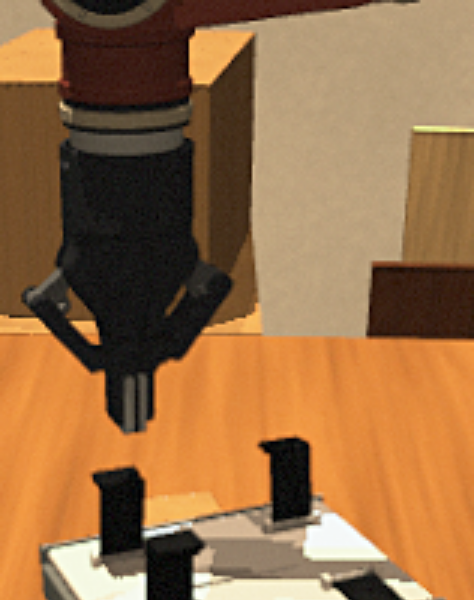

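The side crop shows the near-left clip lying flat, with depth constant at about 123–124 mm along it, so it is home. The far-right clip, diagonally opposite, is next.

Emit:
{"method": "servo_tool", "body": {"deltas": [-0.33,0.3,0,0,0,0,0,0.8,0,0,0,0,0,0.8,0,0,0,0,0,0.17,0,0,0,0,0.3,0,0,0,0,0,0.3,0,0,0,0,0,0.3,0,0,0,0,0,0.3,0,0,0,0,0,0.3,0,0,0,0,0,0.23,0,0,0,0,0,0,0,0,0,0,0]}}

```text
time: 12.3
tool_pos: [0.6514, -0.0044, 0.1567]
tool_rot: [-0.593, 0.593, -0.385, 0.385]
contact_force: [0.5, 0.6, 0.2]
gripper_width: 0.005
```

Emit:
{"method": "servo_tool", "body": {"deltas": [0.06,0.18,0,0,0,0,0.06,0.18,0,0,0,0,0.06,0.18,0,0,0,0,0.06,0.16,0,0,0,0,0.1,0,0,0,0,0,0.1,0,0,0,0,0,0,0.05,0,0,0,0,0,0,0,0,0,0]}}

```text
time: 13.3
tool_pos: [0.6566, -0.0159, 0.1343]
tool_rot: [0.593, -0.593, 0.385, -0.385]
contact_force: [0.7, -1.1, -0.6]
gripper_width: 0.003
```

```bash
python3 look.py 1 -1
```

```text
t 13.3 box [ 63.45   -75.2782 134.2582] F [ 0.7325 -1.0804 -0.6423] w 0.003431278686529715
tool axes in box
 [[-0.      0.0001  1.    ]
 [-1.     -0.0001 -0.    ]
 [ 0.0001 -1.      0.0001]]
top 27
(40, np.int64(2), np.float64(123.8), np.float64(125.0)) (46, np.int64(19), np.float64(122.8), np.float64(126.7)) (52, np.int64(6), np.float64(125.7), np.float64(130.1)) 
side 458
(40, np.int64(6), np.float64(113.9), np.float64(121.9)) (46, np.int64(33), np.float64(121.7), np.float64(124.6)) (52, np.int64(31), np.float64(124.0), np.float64(127.2)) (58, np.int64(91), np.float64(174.9), np.float64(190.0)) (64, np.int64(166), np.float64(160.0), np.float64(189.6)) (70, np.int64(60), np.float64(144.4), np.float64(183.9)) (76, np.int64(29), np.float64(135.5), np.float64(187.9)) (82, np.int64(24), np.float64(167.0), np.float64(189.0)) (88, np.int64(6), np.float64(134.5), np.float64(136.5)) (94, np.int64(12), np.float64(122.4), np.float64(136.2))
```

Emit:
{"method": "servo_tool", "body": {"deltas": [0,0.04,0,0,0,0,0,0.04,0,0,0,0,0,0.04,0,0,0,0,0,0.04,0,0,0,0,0,0,0,0,0,0]}}

```text
time: 14.02
tool_pos: [0.6565, -0.0158, 0.1293]
tool_rot: [-0.593, 0.593, -0.385, 0.385]
contact_force: [0.5, -0.7, 0.1]
gripper_width: -0.001
```

Emit:
{"method": "servo_tool", "body": {"deltas": [0,0.03,0,0,0,0,0,0.03,0,0,0,0,0,0,0,0,0,0]}}

```text
time: 14.4
tool_pos: [0.6566, -0.0158, 0.1276]
tool_rot: [0.593, -0.593, 0.385, -0.385]
contact_force: [0.2, -0.5, 0.1]
gripper_width: 0.001
```

Emit:
{"method": "servo_tool", "body": {"deltas": [0,0.03,0,0,0,0,0,0.03,0,0,0,0,0,0,0,0,0,0]}}

```text
time: 14.78
tool_pos: [0.6565, -0.0158, 0.1257]
tool_rot: [-0.593, 0.593, -0.385, 0.385]
contact_force: [-0.5, -0.2, 0.5]
gripper_width: -0.004
```

Emit:
{"method": "servo_tool", "body": {"deltas": [0,0.03,0,0,0,0,0,0,0,0,0,0]}}

```text
time: 15.02
tool_pos: [0.6567, -0.0159, 0.1251]
tool_rot: [0.593, -0.593, 0.385, -0.385]
contact_force: [0.3, 0.9, 0.1]
gripper_width: 0.0
```

Emit:
{"method": "servo_tool", "body": {"deltas": [0,0.03,0,0,0,0,0,0,0,0,0,0]}}

```text
time: 15.28
tool_pos: [0.6568, -0.0159, 0.1246]
tool_rot: [0.593, -0.593, 0.385, -0.385]
contact_force: [-0.5, -0.0, 2.6]
gripper_width: -0.001
```

Emit:
{"method": "servo_tool", "body": {"deltas": [0,0.03,0,0,0,0,0,0,0,0,0,0]}}

```text
time: 15.52
tool_pos: [0.657, -0.016, 0.1241]
tool_rot: [0.593, -0.593, 0.384, -0.385]
contact_force: [-1.2, -0.0, 4.6]
gripper_width: 0.001
```

Emit:
{"method": "servo_tool", "body": {"deltas": [0,0.03,0,0,0,0,0,0,0,0,0,0]}}

```text
time: 15.78
tool_pos: [0.6571, -0.016, 0.1238]
tool_rot: [0.593, -0.593, 0.384, -0.385]
contact_force: [-1.3, 0.5, 7.4]
gripper_width: -0.001
```

Emit:
{"method": "servo_tool", "body": {"deltas": [0,0.025,0,0,0,0,0,0,0,0,0,0]}}

```text
time: 16.02
tool_pos: [0.6573, -0.016, 0.1235]
tool_rot: [0.593, -0.593, 0.384, -0.385]
contact_force: [-2.5, 0.2, 9.6]
gripper_width: -0.0
```

Emit:
{"method": "servo_tool", "body": {"deltas": [0,0.02,0,0,0,0,0,0,0,0,0,0]}}

```text
time: 16.27
tool_pos: [0.6573, -0.0161, 0.123]
tool_rot: [0.593, -0.593, 0.384, -0.385]
contact_force: [-2.3, -0.1, 8.7]
gripper_width: -0.001
```

Emit:
{"method": "servo_tool", "body": {"deltas": [0,0.02,0,0,0,0,0,0,0,0,0,0]}}

```text
time: 16.52
tool_pos: [0.6574, -0.0162, 0.1224]
tool_rot: [0.593, -0.593, 0.384, -0.386]
contact_force: [-2.4, -0.6, 7.1]
gripper_width: 0.002
```

Emit:
{"method": "servo_tool", "body": {"deltas": [0,0.02,0,0,0,0,0,0,0,0,0,0]}}

```text
time: 16.77
tool_pos: [0.6574, -0.0163, 0.1217]
tool_rot: [0.593, -0.593, 0.384, -0.386]
contact_force: [-2.0, -1.0, 8.7]
gripper_width: 0.002
```

Emit:
{"method": "servo_tool", "body": {"deltas": [0,0.02,0,0,0,0,0,0,0,0,0,0]}}

```text
time: 17.02
tool_pos: [0.6573, -0.0164, 0.1206]
tool_rot: [-0.593, 0.593, -0.384, 0.386]
contact_force: [-1.1, -2.1, 7.3]
gripper_width: -0.002
```

Emit:
{"method": "servo_tool", "body": {"deltas": [0,0.015,0,0,0,0,0,0,0,0,0,0]}}

```text
time: 17.27
tool_pos: [0.6572, -0.0164, 0.1196]
tool_rot: [-0.593, 0.593, -0.384, 0.386]
contact_force: [-0.7, -1.0, 5.6]
gripper_width: -0.002
```

Emit:
{"method": "servo_tool", "body": {"deltas": [0,0.02,0,0,0,0,0,0,0,0,0,0]}}

```text
time: 17.52
tool_pos: [0.6571, -0.0162, 0.1185]
tool_rot: [0.593, -0.593, 0.384, -0.385]
contact_force: [-0.1, -2.7, 4.5]
gripper_width: -0.002
```

Emit:
{"method": "servo_tool", "body": {"deltas": [0,0.02,0,0,0,0,0,0,0,0,0,0]}}

```text
time: 17.77
tool_pos: [0.6572, -0.0162, 0.1183]
tool_rot: [0.593, -0.593, 0.384, -0.385]
contact_force: [0.1, -2.3, 5.4]
gripper_width: 0.002
```

Emit:
{"method": "servo_tool", "body": {"deltas": [0,-0.4,0,0,0,0,0,-1,0,0,0,0,0,-1,0,0,0,0,-0.2,-0.9,-0.4,0,0,0,-0.6,0,-0.9,0,0,0,-0.6,0,-1,0,0,0,-0.6,0,-1,0,0,0,-0.17,0,-0.9,0,0,0,0,0,0,0,0,0,0,0,0,0,0,0]}}

```text
time: 19.02
tool_pos: [0.5152, -0.0075, 0.2163]
tool_rot: [0.593, -0.593, 0.385, -0.385]
contact_force: [0.5, 1.1, -0.2]
gripper_width: -0.002
```

```bash
python3 look.py 1 -1; python3 look.py -1 1 |tail -2
```

```text
t 19.025 box [-62.2298  -9.9678 216.3284] F [ 0.4697  1.0714 -0.2054] w -0.0016084141383214746
tool axes in box
 [[ 0.0001  0.0002  1.    ]
 [-1.      0.0005  0.0001]
 [-0.0005 -1.      0.0002]]
top 231
(46, np.int64(25), np.float64(121.0), np.float64(124.0)) (52, np.int64(27), np.float64(120.0), np.float64(123.6)) (58, np.int64(26), np.float64(120.0), np.float64(122.7)) (64, np.int64(26), np.float64(119.9), np.float64(124.1)) (70, np.int64(26), np.float64(119.7), np.float64(122.4)) (76, np.int64(27), np.float64(119.6), np.float64(122.8)) (82, np.int64(26), np.float64(119.2), np.float64(122.6)) (88, np.int64(27), np.float64(119.2), np.float64(123.4)) (94, np.int64(21), np.float64(117.9), np.float64(121.7)) 
side 154
(40, np.int64(8), np.float64(114.3), np.float64(122.2)) (46, np.int64(11), np.float64(119.9), np.float64(121.0)) (52, np.int64(17), np.float64(118.9), np.float64(120.1)) (58, np.int64(21), np.float64(119.2), np.float64(120.5)) (64, np.int64(20), np.float64(119.0), np.float64(120.4)) (70, np.int64(18), np.float64(118.3), np.float64(120.2)) (76, np.int64(17), np.float64(118.6), np.float64(119.8)) (82, np.int64(20), np.float64(118.2), np.float64(119.7)) (88, np.int64(14), np.float64(118.1), np.float64(119.2)) (94, np.int64(8), np.float64(116.2), np.float64(117.8)) 
side 362
(46, np.int64(14), np.float64(122.5), np.float64(123.2)) (52, np.int64(25), np.float64(122.7), np.float64(123.9)) (58, np.int64(21), np.float64(123.2), np.float64(123.9)) (64, np.int64(25), np.float64(123.2), np.float64(124.1)) (70, np.int64(26), np.float64(123.2), np.float64(125.9)) (76, np.int64(23), np.float64(123.0), np.float64(124.3)) (82, np.int64(52), np.float64(111.6), np.float64(125.6)) (88, np.int64(29), np.float64(123.6), np.float64(125.0)) (94, np.int64(136), np.float64(114.8), np.float64(124.9)) (100, np.int64(11), np.float64(109.9), np.float64(124.2))
```

Emit:
{"method": "servo_tool", "body": {"deltas": [0,0.37,0,0,0,0,0,0.8,0,0,0,0,0,0.8,0,0,0,0,0.3,0,0,0,0,0,0.3,0,0,0,0,0,0.3,0,0,0,0,0,0.3,0,0,0,0,0,0.3,0,0,0,0,0,0.23,0,0,0,0,0,0,0,0,0,0,0]}}

```text
time: 20.48
tool_pos: [0.5364, -0.0557, 0.1574]
tool_rot: [-0.593, 0.593, -0.385, 0.385]
contact_force: [0.9, 0.4, 0.3]
gripper_width: 0.003
```

Emit:
{"method": "servo_tool", "body": {"deltas": [0.06,0.18,0,0,0,0,0.06,0.18,0,0,0,0,0.06,0.18,0,0,0,0,0.06,0.16,0,0,0,0,0.1,0,0,0,0,0,0.1,0,0,0,0,0,0,0.1,0,0,0,0,0,0,0,0,0,0]}}

```text
time: 21.48
tool_pos: [0.5414, -0.0673, 0.1331]
tool_rot: [-0.593, 0.593, -0.385, 0.385]
contact_force: [-0.5, 0.3, 1.2]
gripper_width: 0.003
```

```bash
python3 look.py -1 -1
```

```text
t 21.475 box [-62.6864 -75.231  133.1463] F [-0.4819  0.3001  1.1684] w 0.003357897847896729
tool axes in box
 [[-0.0001 -0.0002  1.    ]
 [-1.      0.0001 -0.0001]
 [-0.0001 -1.     -0.0002]]
top 0

side 421
(40, np.int64(4), np.float64(113.9), np.float64(115.5)) (46, np.int64(27), np.float64(121.9), np.float64(124.6)) (52, np.int64(25), np.float64(123.7), np.float64(126.6)) (58, np.int64(98), np.float64(174.3), np.float64(189.3)) (64, np.int64(146), np.float64(156.4), np.float64(189.4)) (70, np.int64(39), np.float64(137.3), np.float64(184.8)) (76, np.int64(35), np.float64(153.6), np.float64(189.5)) (82, np.int64(23), np.float64(134.7), np.float64(188.4)) (88, np.int64(9), np.float64(133.7), np.float64(135.7)) (94, np.int64(14), np.float64(122.0), np.float64(135.7)) (100, np.int64(1), np.float64(120.5), np.float64(120.5))
```

Emit:
{"method": "servo_tool", "body": {"deltas": [0,0.04,0,0,0,0,0,0.04,0,0,0,0,0,0.04,0,0,0,0,0,0.03,0,0,0,0,0,0,0,0,0,0]}}

```text
time: 22.2
tool_pos: [0.5414, -0.0672, 0.1287]
tool_rot: [-0.593, 0.593, -0.385, 0.385]
contact_force: [0.8, 0.9, 0.7]
gripper_width: 0.003
```

Emit:
{"method": "servo_tool", "body": {"deltas": [0,0.03,0,0,0,0,0,0.03,0,0,0,0,0,0,0,0,0,0]}}

```text
time: 22.58
tool_pos: [0.5415, -0.0672, 0.127]
tool_rot: [0.593, -0.593, 0.385, -0.385]
contact_force: [0.1, -0.4, -0.4]
gripper_width: -0.006
```

Emit:
{"method": "servo_tool", "body": {"deltas": [0,0.03,0,0,0,0,0,0,0,0,0,0]}}

```text
time: 22.82
tool_pos: [0.5415, -0.0672, 0.1261]
tool_rot: [-0.593, 0.593, -0.385, 0.385]
contact_force: [1.2, -0.1, 0.3]
gripper_width: 0.002
```

Emit:
{"method": "servo_tool", "body": {"deltas": [0,0.03,0,0,0,0,0,0,0,0,0,0]}}

```text
time: 23.08
tool_pos: [0.5416, -0.0673, 0.1255]
tool_rot: [-0.593, 0.593, -0.385, 0.385]
contact_force: [-0.5, -0.9, 0.7]
gripper_width: 0.001
```

Emit:
{"method": "servo_tool", "body": {"deltas": [0,0.03,0,0,0,0,0,0,0,0,0,0]}}

```text
time: 23.32
tool_pos: [0.5418, -0.0674, 0.125]
tool_rot: [-0.593, 0.593, -0.384, 0.385]
contact_force: [-1.1, -1.1, 4.2]
gripper_width: -0.0
```

Emit:
{"method": "servo_tool", "body": {"deltas": [0,0.03,0,0,0,0,0,0,0,0,0,0]}}

```text
time: 23.58
tool_pos: [0.542, -0.0676, 0.1245]
tool_rot: [-0.593, 0.593, -0.384, 0.385]
contact_force: [-1.1, -1.4, 6.0]
gripper_width: 0.001
```

Emit:
{"method": "servo_tool", "body": {"deltas": [0,0.03,0,0,0,0,0,0,0,0,0,0]}}

```text
time: 23.82
tool_pos: [0.5422, -0.0677, 0.1241]
tool_rot: [-0.593, 0.593, -0.384, 0.385]
contact_force: [-2.7, -1.1, 9.0]
gripper_width: 0.003
```

Emit:
{"method": "servo_tool", "body": {"deltas": [0,0.02,0,0,0,0,0,0,0,0,0,0]}}

```text
time: 24.08
tool_pos: [0.5423, -0.0678, 0.124]
tool_rot: [-0.593, 0.593, -0.384, 0.386]
contact_force: [-3.5, -0.9, 10.0]
gripper_width: -0.002
```

Emit:
{"method": "servo_tool", "body": {"deltas": [0,0.02,0,0,0,0,0,0,0,0,0,0]}}

```text
time: 24.32
tool_pos: [0.5424, -0.0679, 0.1237]
tool_rot: [-0.593, 0.593, -0.384, 0.386]
contact_force: [-3.6, -0.8, 11.2]
gripper_width: 0.002
```

Emit:
{"method": "servo_tool", "body": {"deltas": [0,0.02,0,0,0,0,0,0,0,0,0,0]}}

```text
time: 24.58
tool_pos: [0.5425, -0.068, 0.1232]
tool_rot: [-0.593, 0.593, -0.384, 0.386]
contact_force: [-3.6, -0.6, 12.3]
gripper_width: 0.0
```

Emit:
{"method": "servo_tool", "body": {"deltas": [0,0.02,0,0,0,0,0,0,0,0,0,0]}}

```text
time: 24.82
tool_pos: [0.5425, -0.0681, 0.1225]
tool_rot: [-0.593, 0.593, -0.384, 0.386]
contact_force: [-3.1, -2.6, 11.8]
gripper_width: 0.002
```

Emit:
{"method": "servo_tool", "body": {"deltas": [0,0.02,0,0,0,0,0,0,0,0,0,0]}}

```text
time: 25.08
tool_pos: [0.5424, -0.0681, 0.1212]
tool_rot: [-0.593, 0.593, -0.384, 0.386]
contact_force: [-2.5, -2.3, 6.8]
gripper_width: 0.001
```

Emit:
{"method": "servo_tool", "body": {"deltas": [0,0.02,0,0,0,0,0,0,0,0,0,0]}}

```text
time: 25.32
tool_pos: [0.5422, -0.068, 0.1198]
tool_rot: [-0.593, 0.593, -0.384, 0.386]
contact_force: [-0.5, -4.5, 4.9]
gripper_width: 0.003
```

Emit:
{"method": "servo_tool", "body": {"deltas": [0,0.02,0,0,0,0,0,0,0,0,0,0]}}

```text
time: 25.58
tool_pos: [0.5414, -0.067, 0.1179]
tool_rot: [0.593, -0.593, 0.385, -0.385]
contact_force: [0.5, -0.3, 1.7]
gripper_width: -0.001
```

Emit:
{"method": "servo_tool", "body": {"deltas": [0,0.02,0,0,0,0,0,0,0,0,0,0]}}

```text
time: 25.82
tool_pos: [0.5415, -0.0671, 0.1177]
tool_rot: [0.593, -0.593, 0.385, -0.385]
contact_force: [-0.3, -0.3, 3.6]
gripper_width: 0.0
```

Emit:
{"method": "servo_tool", "body": {"deltas": [0,-0.4,0,0,0,0,0,-1,0,0,0,0,0,-1,0,0,0,0,-0.2,-0.9,0.4,0,0,0,-0.7,0,0.9,0,0,0,-0.7,0,1,0,0,0,-0.7,0,1,0,0,0,-0.53,0,0.9,0,0,0,0,0,0,0,0,0,0,0,0,0,0,0]}}

```text
time: 27.08
tool_pos: [0.6215, 0.0615, 0.2165]
tool_rot: [-0.593, 0.594, -0.385, 0.384]
contact_force: [-0.1, 1.4, -0.1]
gripper_width: 0.003
```

```bash
python3 look.py -1 -1
```

```text
t 27.075 box [ 62.8862   9.6809 216.5478] F [-0.0988  1.4209 -0.1407] w 0.002721511533762501
tool axes in box
 [[ 0.0001 -0.001   1.    ]
 [-1.      0.0002  0.0001]
 [-0.0002 -1.     -0.001 ]]
top 240
(46, np.int64(26), np.float64(120.5), np.float64(123.1)) (52, np.int64(27), np.float64(119.9), np.float64(124.3)) (58, np.int64(28), np.float64(120.0), np.float64(123.0)) (64, np.int64(27), np.float64(120.1), np.float64(123.2)) (70, np.int64(27), np.float64(118.9), np.float64(123.5)) (76, np.int64(27), np.float64(119.7), np.float64(123.7)) (82, np.int64(28), np.float64(118.4), np.float64(122.6)) (88, np.int64(27), np.float64(118.9), np.float64(122.1)) (94, np.int64(23), np.float64(118.0), np.float64(121.8)) 
side 137
(40, np.int64(2), np.float64(117.1), np.float64(120.7)) (46, np.int64(11), np.float64(119.6), np.float64(121.3)) (52, np.int64(18), np.float64(119.2), np.float64(121.2)) (58, np.int64(14), np.float64(118.7), np.float64(120.4)) (64, np.int64(22), np.float64(119.3), np.float64(120.9)) (70, np.int64(14), np.float64(118.8), np.float64(119.4)) (76, np.int64(19), np.float64(118.7), np.float64(119.8)) (82, np.int64(16), np.float64(118.2), np.float64(120.0)) (88, np.int64(16), np.float64(118.1), np.float64(119.4)) (94, np.int64(5), np.float64(114.6), np.float64(117.3))
```

Third clip is home. Now the far-left clip.

Emit:
{"method": "servo_tool", "body": {"deltas": [0,0.37,0,0,0,0,0,0.8,0,0,0,0,0,0.8,0,0,0,0,-0.3,0,0,0,0,0,-0.3,0,0,0,0,0,-0.3,0,0,0,0,0,-0.3,0,0,0,0,0,-0.3,0,0,0,0,0,-0.23,0,0,0,0,0,0,0,0,0,0,0]}}

```text
time: 28.42
tool_pos: [0.6006, 0.1097, 0.1577]
tool_rot: [0.593, -0.593, 0.385, -0.384]
contact_force: [-0.9, -0.4, -0.3]
gripper_width: -0.001
```

Emit:
{"method": "servo_tool", "body": {"deltas": [-0.06,0.16,0,0,0,0,-0.06,0.16,0,0,0,0,-0.06,0.16,0,0,0,0,-0.06,0.16,0,0,0,0,-0.1,0,0,0,0,0,-0.1,0,0,0,0,0,0,0.05,0,0,0,0,0,0,0,0,0,0]}}

```text
time: 29.42
tool_pos: [0.5954, 0.1212, 0.137]
tool_rot: [0.593, -0.593, 0.385, -0.385]
contact_force: [0.3, -0.4, 0.3]
gripper_width: -0.001
```

```bash
python3 look.py 1 1
```

```text
t 29.425 box [ 63.4647  74.8345 136.9827] F [ 0.3153 -0.3502  0.2757] w -0.0005787019862981749
tool axes in box
 [[ 0.0001  0.0001  1.    ]
 [-1.      0.      0.0001]
 [-0.     -1.      0.0001]]
top 0

side 672
(40, np.int64(2), np.float64(115.5), np.float64(115.6)) (46, np.int64(7), np.float64(124.4), np.float64(125.2)) (52, np.int64(7), np.float64(126.4), np.float64(128.0)) (58, np.int64(10), np.float64(128.2), np.float64(129.8)) (64, np.int64(29), np.float64(159.6), np.float64(189.9)) (70, np.int64(27), np.float64(156.9), np.float64(188.5)) (76, np.int64(104), np.float64(159.2), np.float64(186.3)) (82, np.int64(251), np.float64(154.5), np.float64(189.7)) (88, np.int64(50), np.float64(112.8), np.float64(187.0)) (94, np.int64(144), np.float64(132.1), np.float64(141.2)) (100, np.int64(41), np.float64(123.7), np.float64(129.6))
```

Emit:
{"method": "servo_tool", "body": {"deltas": [0,0.04,0,0,0,0,0,0.04,0,0,0,0,0,0,0,0,0,0]}}

```text
time: 29.9
tool_pos: [0.5953, 0.1211, 0.1343]
tool_rot: [-0.593, 0.593, -0.385, 0.385]
contact_force: [0.5, 0.6, 0.5]
gripper_width: 0.006
```

Emit:
{"method": "servo_tool", "body": {"deltas": [0,0.03,0,0,0,0,0,0.03,0,0,0,0,0,0,0,0,0,0]}}

```text
time: 30.28
tool_pos: [0.5954, 0.1211, 0.1326]
tool_rot: [-0.593, 0.593, -0.385, 0.385]
contact_force: [1.0, -0.4, -1.0]
gripper_width: 0.001
```

Emit:
{"method": "servo_tool", "body": {"deltas": [0,0.03,0,0,0,0,0,0,0,0,0,0]}}

```text
time: 30.52
tool_pos: [0.5954, 0.1211, 0.1318]
tool_rot: [-0.593, 0.593, -0.385, 0.385]
contact_force: [0.9, 0.1, 0.8]
gripper_width: 0.003
```

Emit:
{"method": "servo_tool", "body": {"deltas": [0,0.03,0,0,0,0,0,0,0,0,0,0]}}

```text
time: 30.78
tool_pos: [0.5955, 0.1211, 0.1311]
tool_rot: [0.593, -0.593, 0.385, -0.385]
contact_force: [-0.2, -0.4, 1.0]
gripper_width: 0.001
```

Emit:
{"method": "servo_tool", "body": {"deltas": [0,0.03,0,0,0,0,0,0,0,0,0,0]}}

```text
time: 31.02
tool_pos: [0.5957, 0.1213, 0.1306]
tool_rot: [0.593, -0.593, 0.385, -0.385]
contact_force: [-0.3, 0.8, 2.2]
gripper_width: 0.003
```

Emit:
{"method": "servo_tool", "body": {"deltas": [0,0.03,0,0,0,0,0,0,0,0,0,0]}}

```text
time: 31.28
tool_pos: [0.5959, 0.1213, 0.1302]
tool_rot: [0.594, -0.593, 0.385, -0.385]
contact_force: [-1.6, 0.8, 5.7]
gripper_width: 0.002
```

Emit:
{"method": "servo_tool", "body": {"deltas": [0,0.03,0,0,0,0,0,0,0,0,0,0]}}

```text
time: 31.52
tool_pos: [0.596, 0.1215, 0.1298]
tool_rot: [0.594, -0.593, 0.384, -0.385]
contact_force: [-2.7, 1.0, 7.9]
gripper_width: 0.001
```

Emit:
{"method": "servo_tool", "body": {"deltas": [0,0.02,0,0,0,0,0,0,0,0,0,0]}}

```text
time: 31.78
tool_pos: [0.5961, 0.1215, 0.1296]
tool_rot: [0.594, -0.593, 0.384, -0.385]
contact_force: [-4.1, 0.8, 7.8]
gripper_width: 0.003
```

Emit:
{"method": "servo_tool", "body": {"deltas": [0,0.02,0,0,0,0,0,0,0,0,0,0]}}

```text
time: 32.02
tool_pos: [0.5962, 0.1216, 0.1294]
tool_rot: [0.594, -0.593, 0.384, -0.385]
contact_force: [-3.3, 2.0, 9.9]
gripper_width: 0.001
```

Emit:
{"method": "servo_tool", "body": {"deltas": [0,0.02,0,0,0,0,0,0,0,0,0,0]}}

```text
time: 32.28
tool_pos: [0.5963, 0.1216, 0.1292]
tool_rot: [0.594, -0.593, 0.384, -0.385]
contact_force: [-3.8, 1.5, 12.0]
gripper_width: 0.001
```

Emit:
{"method": "servo_tool", "body": {"deltas": [0,0.02,0,0,0,0,0,0,0,0,0,0]}}

```text
time: 32.52
tool_pos: [0.5965, 0.1217, 0.129]
tool_rot: [0.594, -0.592, 0.384, -0.385]
contact_force: [-4.4, 0.6, 12.7]
gripper_width: 0.003
```

Emit:
{"method": "servo_tool", "body": {"deltas": [0,0.02,0,0,0,0,0,0,0,0,0,0]}}

```text
time: 32.78
tool_pos: [0.5966, 0.1217, 0.1288]
tool_rot: [0.594, -0.592, 0.384, -0.385]
contact_force: [-4.3, 0.8, 14.2]
gripper_width: -0.004
```

Emit:
{"method": "servo_tool", "body": {"deltas": [0,0.02,0,0,0,0,0,0,0,0,0,0]}}

```text
time: 33.02
tool_pos: [0.5967, 0.1218, 0.1286]
tool_rot: [0.594, -0.592, 0.384, -0.385]
contact_force: [-4.9, 1.9, 15.2]
gripper_width: -0.002
```

Force has reached about 16 N without a snap. I'll back off and press farther out, where the lever arm is longer.

Emit:
{"method": "servo_tool", "body": {"deltas": [0,-0.1,0,0,0,0,0,-0.2,0,0,0,0,-0.13,0,0,0,0,0,-0.13,0,0,0,0,0,0,0,0,0,0,0]}}

```text
time: 33.65
tool_pos: [0.5917, 0.1285, 0.1329]
tool_rot: [-0.593, 0.594, -0.385, 0.384]
contact_force: [0.6, -0.5, 0.5]
gripper_width: 0.002
```

```bash
python3 look.py 1 1 d
```

```text
t 33.65 box [ 63.0597  83.0364 132.9406] F [ 0.6172 -0.464   0.4876] w 0.0015839248506014
tool axes in box
 [[ 0.0005 -0.0011  1.    ]
 [-1.      0.0003  0.0005]
 [-0.0003 -1.     -0.0011]]
top 0

side 695
(40, np.int64(3), np.float64(116.5), np.float64(119.0)) (46, np.int64(8), np.float64(123.2), np.float64(124.5)) (52, np.int64(9), np.float64(125.1), np.float64(126.5)) (58, np.int64(13), np.float64(125.9), np.float64(126.9)) (64, np.int64(10), np.float64(126.0), np.float64(127.5)) (70, np.int64(18), np.float64(146.3), np.float64(189.9)) (76, np.int64(48), np.float64(156.1), np.float64(187.2)) (82, np.int64(125), np.float64(100.5), np.float64(187.6)) (88, np.int64(206), np.float64(162.5), np.float64(189.9)) (94, np.int64(209), np.float64(129.9), np.float64(190.0)) (100, np.int64(46), np.float64(116.4), np.float64(131.3))
```

View pics/d_side.png

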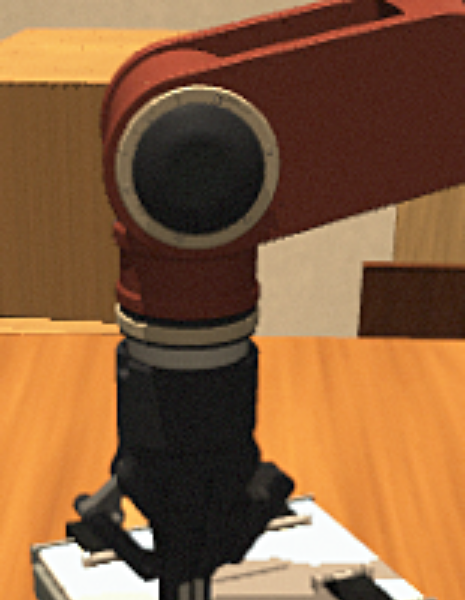

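The crop shows the fingers over the far-left flap, which rests at about 0.16 rad on the bead. Now pressing here.

Emit:
{"method": "servo_tool", "body": {"deltas": [0,0.04,0,0,0,0,0,0.03,0,0,0,0,0,0,0,0,0,0]}}

```text
time: 34.12
tool_pos: [0.5925, 0.1284, 0.1321]
tool_rot: [0.593, -0.593, 0.385, -0.385]
contact_force: [-0.6, 0.8, 2.3]
gripper_width: 0.001
```

Emit:
{"method": "servo_tool", "body": {"deltas": [0,0.03,0,0,0,0,0,0,0,0,0,0]}}

```text
time: 34.38
tool_pos: [0.5927, 0.1285, 0.1317]
tool_rot: [0.594, -0.593, 0.385, -0.385]
contact_force: [-2.0, 0.9, 5.5]
gripper_width: 0.001
```

Emit:
{"method": "servo_tool", "body": {"deltas": [0,0.03,0,0,0,0,0,0,0,0,0,0]}}

```text
time: 34.62
tool_pos: [0.5929, 0.1286, 0.1313]
tool_rot: [0.594, -0.593, 0.384, -0.385]
contact_force: [-2.1, 0.8, 7.0]
gripper_width: 0.002
```

Emit:
{"method": "servo_tool", "body": {"deltas": [0,0.03,0,0,0,0,0,0,0,0,0,0]}}

```text
time: 34.88
tool_pos: [0.593, 0.1286, 0.131]
tool_rot: [0.594, -0.593, 0.384, -0.385]
contact_force: [-3.2, 1.1, 9.9]
gripper_width: 0.001
```

Emit:
{"method": "servo_tool", "body": {"deltas": [0,0.02,0,0,0,0,0,0,0,0,0,0]}}

```text
time: 35.12
tool_pos: [0.5932, 0.1287, 0.1308]
tool_rot: [0.594, -0.593, 0.384, -0.385]
contact_force: [-3.8, 0.4, 11.7]
gripper_width: -0.004
```

Emit:
{"method": "servo_tool", "body": {"deltas": [0,0.02,0,0,0,0,0,0,0,0,0,0]}}

```text
time: 35.38
tool_pos: [0.5933, 0.1287, 0.1307]
tool_rot: [0.594, -0.592, 0.384, -0.385]
contact_force: [-3.9, 1.1, 13.0]
gripper_width: 0.003
```

Emit:
{"method": "servo_tool", "body": {"deltas": [0,0.02,0,0,0,0,0,0,0,0,0,0]}}

```text
time: 35.62
tool_pos: [0.5932, 0.1289, 0.13]
tool_rot: [0.594, -0.592, 0.384, -0.385]
contact_force: [-2.9, 2.1, 11.2]
gripper_width: -0.005
```

Emit:
{"method": "servo_tool", "body": {"deltas": [0,0.02,0,0,0,0,0,0,0,0,0,0]}}

```text
time: 35.88
tool_pos: [0.5934, 0.129, 0.1297]
tool_rot: [0.594, -0.592, 0.384, -0.385]
contact_force: [-5.1, 1.9, 12.7]
gripper_width: 0.0
```

Emit:
{"method": "servo_tool", "body": {"deltas": [0,0.015,0,0,0,0,0,0,0,0,0,0]}}

```text
time: 36.12
tool_pos: [0.5935, 0.129, 0.1295]
tool_rot: [0.594, -0.592, 0.384, -0.385]
contact_force: [-4.9, 1.9, 14.6]
gripper_width: 0.001
```

Emit:
{"method": "servo_tool", "body": {"deltas": [0,0.015,0,0,0,0,0,0,0,0,0,0]}}

```text
time: 36.38
tool_pos: [0.5932, 0.1292, 0.1284]
tool_rot: [0.594, -0.592, 0.384, -0.385]
contact_force: [-3.8, 1.6, 11.6]
gripper_width: -0.002
```

Emit:
{"method": "servo_tool", "body": {"deltas": [0,0.015,0,0,0,0,0,0,0,0,0,0]}}

```text
time: 36.62
tool_pos: [0.593, 0.1292, 0.1273]
tool_rot: [0.594, -0.592, 0.384, -0.385]
contact_force: [-2.5, 3.0, 8.7]
gripper_width: 0.001
```

Past the peak; the force is falling.

Emit:
{"method": "servo_tool", "body": {"deltas": [0,0.015,0,0,0,0,0,0,0,0,0,0]}}

```text
time: 36.88
tool_pos: [0.5926, 0.1286, 0.1252]
tool_rot: [0.594, -0.593, 0.385, -0.385]
contact_force: [-0.2, 0.1, 0.4]
gripper_width: -0.001
```

Emit:
{"method": "servo_tool", "body": {"deltas": [0,0.015,0,0,0,0,0,0,0,0,0,0]}}

```text
time: 37.12
tool_pos: [0.5923, 0.1281, 0.1239]
tool_rot: [-0.593, 0.593, -0.385, 0.385]
contact_force: [-0.0, 1.4, 1.9]
gripper_width: -0.004
```

Emit:
{"method": "servo_tool", "body": {"deltas": [0,0.015,0,0,0,0,0,0,0,0,0,0]}}

```text
time: 37.38
tool_pos: [0.5923, 0.1282, 0.1238]
tool_rot: [0.593, -0.593, 0.385, -0.385]
contact_force: [0.2, -0.6, 2.8]
gripper_width: -0.002
```

Emit:
{"method": "servo_tool", "body": {"deltas": [0,-0.4,0,0,0,0,0,-1,0,0,0,0,0,-1,0,0,0,0,0,-1,0,0,0,0,-1,0,-0.5,0,0,0,-1,0,-0.5,0,0,0,-1,0,-0.5,0,0,0,-1,0,-0.5,0,0,0,-1,0,-0.5,0,0,0,0,0,0,0,0,0,0,0,0,0,0,0]}}

```text
time: 38.75
tool_pos: [0.4629, 0.2343, 0.226]
tool_rot: [-0.593, 0.593, -0.385, 0.385]
contact_force: [0.8, 0.4, -0.1]
gripper_width: 0.004
```

```bash
python3 - <<'E'
from h import *
show(); W0={n:np.load(n+"0.npz")["W"] for n in("top","side")}
for n in("top","side"):
    f=manip.grab_frame(n); W=cloud(f); b=np.dstack([(W[...,:2]-C)@B[:2,:2],W[...,2:]])*1000
    dark=f["image"].max(-1)<70
    for sx in(-1,1):
        for sy in(1,-1):
            k=(abs(b[...,0]-sx*63)<14)&(b[...,1]*sy>46)&(b[...,1]*sy<96)&(b[...,2]>115)&(b[...,2]<140)&dark
            q=b[k]
            if len(q)>30: print(n,sx,sy,len(q),"slope,z43",np.polyfit(q[:,1]*sy-43,q[:,2],1).round(3))
    for nm,(x0,x1,y0,y1) in dict(jar=(.42,.55,.17,.3),mug=(.7,.85,0,.13),carton=(.53,.7,-.2,-.125)).items():
        g=lambda W:W[(W[...,0]>x0)&(W[...,0]<x1)&(W[...,1]>y0)&(W[...,1]<y1)&(W[...,2]>.04)&(W[...,2]<.1)]
        print(n,nm,g(W0[n]).mean(0).round(4),g(W).mean(0).round(4))
    if n=="side": cv2.imwrite("pics/e.png",f["image"][:,:,::-1])
E
```

```text
t 38.75 box [-11.4854 232.1356 225.9813] F [ 0.7765  0.3755 -0.1258] w 0.003529217410835877
tool axes in box
 [[-0.      0.0002  1.    ]
 [-1.     -0.0007 -0.    ]
 [ 0.0007 -1.      0.0002]]
top -1 1 235 slope,z43 [  0.017 123.388]
top -1 -1 218 slope,z43 [ -0.044 120.842]
top 1 1 227 slope,z43 [  0.022 123.654]
top 1 -1 215 slope,z43 [ -0.029 120.597]
top jar [0.4843 0.2369 0.0787] [0.4843 0.2365 0.0786]
top mug [0.7635 0.0902 0.0689] [0.7637 0.0899 0.0689]
top carton [ 0.6211 -0.1689  0.0554] [ 0.6212 -0.1688  0.0553]
side -1 1 184 slope,z43 [  0.022 122.497]
side -1 -1 122 slope,z43 [ -0.044 119.944]
side 1 1 234 slope,z43 [  0.019 122.294]
side 1 -1 137 slope,z43 [ -0.039 119.799]
side jar [0.4851 0.2537 0.0702] [0.4852 0.2538 0.07  ]
side mug [0.7609 0.0913 0.0629] [0.7609 0.0909 0.0628]
side carton [ 0.6109 -0.1793  0.0548] [ 0.6262 -0.1766  0.0547]
```

View pics/e.png

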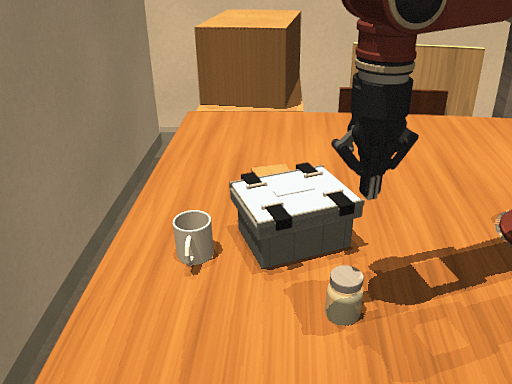

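The picture shows all four clips flat on the lid at (251,180), (309,170), (278,216) and (341,203). The mug, jar and carton are in place and the arm is clear. Handing in.

```bash
python3 -c "
from plant import manip
print(manip.job_done())"
```

```text
the job is handed in; nothing more can be done
None
```

All four clips are snapped home, and the job was handed in at about 39 s. The order was near-left, far-right (its diagonal), near-right, then far-left. I folded each clip out with the shut fingers and pressed it down in steps of about 0.5 mm, watching the force, until it fell and the flap dropped.

**Clips:** In the last depth check, each flap lies parallel to the slightly tilted lid to within about 0.015 rad. Their tops are about 123 mm above the table on the +y side and 120 mm on the -y side.

**Loose items:** The jar, mug and carton measured unmoved to within 0.5 mm in the top view. The side view disagreed for the carton by about 15 mm. I put that down to the upright flaps having hidden part of it in the first picture. The arm stood clear of everything.

**Forces:** The first three clips snapped with peaks of about 9 to 13 N. The far-left clip did not give at about 16 N, which is above the stated 6 to 11 N but below the 20 N limit. I backed off and pressed it again 8 mm farther out, where it snapped at about 15 N.

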